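# Stack the culture dishes on the stand

### The arm

A 6-joint arm with a two-finger parallel gripper is mounted at the origin on the work surface. World frame = base frame: x ahead of the robot, y to its left, z up, the work surface at z = 0. Lengths are in m, angles in rad, forces in N, time in s.
With the tool pointing down it reaches from about 0.25 to 0.8 m from the base axis. Payload 8.5 kg.
Tool frame: the origin (TCP) lies where the fingers leave the gripper's body, on its centre line; the fingertips stand 73 mm ahead of it and the grasp point (between the pads) lies 54 mm ahead of it; z points along the fingers, y is the direction in which the jaws open and shut (so a half turn about z gives the same grasp; the last joint's range is limited). The gripper opens to 85 mm and grips with 20 to 120 N. Pads are 22 mm wide; open, the fingers measure 114 mm over their backs; the gripper's body (76 mm by 85 mm) begins 54 mm behind the grasp point. The pads swing forward as they close: fully open they stand 13 mm farther back than shut.
Start: joints at [1.212, 0.238, -0.013, 1.319, 0, 1.571], TCP at [0.184, 0.492, 0.304] pointing down, gripper open.
Joint ranges: [-2.66, 2.66], [-1.03, 1.9], [-1.14, 1.46], [-1.82, 2.27], [-1.45, 1.34], [-3.14, 3.14]. Speed limits (rad/s): [2.22, 2.22, 2.79, 3.14, 3.14, 3.14].

### API

Orientations are given as a unit quaternion [w, x, y, z].
In Python, from station import manip gives the robot as it stands. The module is installed in compiled form; this text tells all that it offers.
- The arm moves only by the shell command python3 -m crank 'ROWS' [FORCE]. ROWS is JSON, a list of rows, each a list of 7 numbers: the closure in counts, from 0 (fully open) to 255 (shut), then the shift along the tool's x, y, z in mm, then the turn, a rotation vector about the tool's x, y, z in rad. In form: [[hand, x, y, z, ax, ay, az], ...]. A call has 1 to 5 rows; each row shifts and turns the commanded pose from where the row before left it, along the tool's axes as they then stand; what a row does not reach is not made up. A row lasts 1/12 s, in which the tool goes at most 41.7 mm and 7.16 degrees, less where a joint would pass 70% of its speed; a pose out of reach is approached as far as the arm can. A call is refused whole if a number of a shift passes 41.7 or a number of a turn 0.125, either way. A call with a gripper value outside its range is refused whole. The fingers move at their own pace and stop on an object; FORCE is the grip in N (left out, the last holds). Time passes only in rows, so rows that do not move let the fingers close. It gives the time, the measured TCP pose, the force and the opening at its end, in the units of the state.
- manip.sense(): the state, without advancing time (a new reading comes with each control period).
- manip.get_image(name): name is "side" or "top" or "wrist"; returns the picture (400x640x3 uint8, red, green, blue); there is no depth.
- manip.calibration(name): a dict with "fov_y" (degrees; the focal length in pixels is half the picture's height over the tangent of half this angle, whatever the lens; pixels are square), "cx", "cy" (the principal point, pixels), "dist" ([k1, k2, p1, p2, k3] as OpenCV has them; the pictures are not rectified), "extrinsics" (4x4, takes a point from camera to world coordinates); the wrist camera has in their place "T_tool_cam" (4x4, takes a point from camera to tool coordinates, whose origin is the TCP and whose axes are the flange's). Camera axes: x right, y up, looking along -z (the intrinsics and any distortion apply to the point x, -y, -z); pixel columns grow to the right and rows downward; lengths in m; the calibration is good to about 2 mm. A picture is of the moment at which its call begins: read the wrist's pose just before it. calibration takes no time and is no camera call.
- manip.job_done(): hands the job in, once; it reports no verdict.
The state is a dict: "clock": time; "qpos": joint angles; "qd": joint speeds; "effort": joint torques, N m; "eef_pos": TCP position; "eef_rot": TCP orientation; "wrist_force": force on the tool from outside, world axes, zero at the start; "moment": the same for the moment, N m; "grip_width": finger opening in m.
Only numpy, scipy, OpenCV 4.12 (cv2) and the standard library are available. Lean on these libraries where they do the work, as an engineer would, in place of code of your own. Each camera call takes 0.05 s, during which the arm holds its last target. There are 200 camera calls.

### The job

Build one tower on the round white stand: the large single dish first, on it the medium one, then the small one, each centred on what is below, and last the steel weight on top of the small dish with its bar handle in line with the stand's nose. Keep everything level and set each piece down gently, and do not disturb the gas burner or the jar.

Things in the scene. Friction and masses are not known exactly. Their poses are not given: they have to be found in the camera images.
- dish_large: closed round culture dish, clear plastic with yellow-brown agar, standing flat on its own, a plain upright cylinder 64 mm across and 16 mm high, about 50 g (the largest of the three single dishes). Origin: centre of its underside, z up; its yaw means nothing.
- dish_medium: closed round culture dish, clear plastic with yellow-brown agar, standing flat on its own, a plain upright cylinder 50 mm across and 16 mm high, about 35 g (the middle of the three single dishes). Origin: centre of its underside, z up; its yaw means nothing.
- dish_small: closed round culture dish, clear plastic with yellow-brown agar, standing flat on its own, a plain upright cylinder 36 mm across and 16 mm high, about 22 g (the smallest of the three single dishes). Origin: centre of its underside, z up; its yaw means nothing.
- weight: stack weight of bright steel, about 110 g: a round foot disc 34 mm across and 6 mm thick, and standing across it a flat upright bar handle 32 mm long, 10 mm thick, from 6 to 28 mm above the underside. Origin: centre of its underside, z up; its x axis runs along the bar (either end is the same), which at the start lies within 0.6 rad of world x.
- stand: fixed low round white stand, disc 96 mm across with a flat top 18 mm above the table (a thin grey ring is printed on it); a white nose 16 mm wide and 10 mm high with a black line on it sticks out at one side to 73 mm from the centre. Origin: centre of the underside of the disc, on the table; z up; the nose points along its -x, within 0.5 rad of world -x.
- block: fixed square heating block, not used: grey base 90 x 90 x 18 mm with a bare aluminium top 70 x 70 mm, 28 mm high in all. Origin: centre of its underside, z up.
- burner: gas burner on an orange cartridge 90 mm across, with a brass nozzle to 102 mm high, loose, a bystander. Origin: centre of its underside, z up.
- jar: white capped specimen jar about 48 mm across and 62 mm high, loose, a bystander. Origin: centre of its underside, z up.
Mind the look-alikes: they are no part of the job. What is meant by the stand is not brown or red, and is the smaller of those in its own colour.

How it is judged:
On the way, in this order (a step that is already met when the one before it is completed fails the run):
1. The large dish stands centred on the round stand, let go (horizontal distance between dish_large and stand below 0.012 m and z of dish_large in the frame of stand between 0.014 and 0.022 m and angle between dish_large's own z axis and vertical below 0.12 rad and contact force between dish_large and the fingers below 0.05 N and linear speed of dish_large below 0.03 m/s and angular speed of dish_large below 0.3 rad/s), for 0.2 s.
2. The medium dish stands centred on the large dish, let go (horizontal distance between dish_large and stand below 0.012 m and z of dish_large in the frame of stand between 0.014 and 0.022 m and angle between each of dish_large, dish_medium's own z axis and vertical below 0.12 rad and horizontal distance between dish_medium and dish_large below 0.01 m and z of dish_medium in the frame of dish_large between 0.012 and 0.02 m and contact force between dish_medium and the fingers below 0.05 N and linear speed of dish_medium below 0.03 m/s and angular speed of dish_medium below 0.3 rad/s), for 0.2 s.
3. The small dish stands centred on the medium dish, let go (horizontal distance between dish_large and stand below 0.012 m and z of dish_large in the frame of stand between 0.014 and 0.022 m and angle between each of dish_large, dish_medium, dish_small's own z axis and vertical below 0.12 rad and horizontal distance between dish_medium and dish_large below 0.01 m and z of dish_medium in the frame of dish_large between 0.012 and 0.02 m and horizontal distance between dish_small and dish_medium below 0.01 m and z of dish_small in the frame of dish_medium between 0.012 and 0.02 m and contact force between dish_small and the fingers below 0.05 N and linear speed of dish_small below 0.03 m/s and angular speed of dish_small below 0.3 rad/s), for 0.2 s.
4. The weight stands on the small dish, bar in line with the nose, let go (horizontal distance between dish_large and stand below 0.012 m and z of dish_large in the frame of stand between 0.014 and 0.022 m and angle between each of dish_large, dish_medium, dish_small, weight's own z axis and vertical below 0.12 rad and horizontal distance between dish_medium and dish_large below 0.01 m and z of dish_medium in the frame of dish_large between 0.012 and 0.02 m and horizontal distance between dish_small and dish_medium below 0.01 m and z of dish_small in the frame of dish_medium between 0.012 and 0.02 m and horizontal distance between weight and dish_small below 0.01 m and z of weight in the frame of dish_small between 0.012 and 0.02 m and angle between the x axis of weight and the x axis of stand, either way round below 0.25 rad and contact force between weight and the fingers below 0.05 N and linear speed of weight below 0.03 m/s and angular speed of weight below 0.3 rad/s), for 0.2 s.
At the end, for the whole second after the job is handed in: Bottom up: stand, large dish (centred within 12 mm), medium dish, small dish, weight (each within 10 mm of the one below), each resting on the one below (4 mm), level within 0.12 rad, the bar within 0.25 rad of the nose line (either way round), all let go and at rest (all of step 4 and contact force between each of dish_large, dish_medium, dish_small and the fingers below 0.05 N and linear speed of each of dish_large, dish_medium, dish_small below 0.03 m/s and angular speed of each of dish_large, dish_medium, dish_small below 0.3 rad/s); the robot touches nothing.
It fails at once if a dish or the weight is tipped by more than 30 degrees (angle between any of dish_large, dish_medium, dish_small, weight's own z axis and vertical above 0.52 rad).
It fails at once if a dish or the weight is dropped or knocked (moves faster than 0.6 m/s with no finger on it) ((linear speed of dish_large above 0.6 m/s and contact force between dish_large and the fingers below 0.01 N) or (linear speed of dish_medium above 0.6 m/s and contact force between dish_medium and the fingers below 0.01 N) or (linear speed of dish_small above 0.6 m/s and contact force between dish_small and the fingers below 0.01 N) or (linear speed of weight above 0.6 m/s and contact force between weight and the fingers below 0.01 N)).
It fails at once if the burner or the jar is pushed away by more than 20 mm (distance of any of burner, jar from where it was at the start of the episode above 0.02 m).
It also fails if it takes over 128 s, if anything falls off the work surface, if the arm or the gripper's body presses on something with over 40 N, if the wrist force passes 120 N, or if a joint passes its speed limit or range.

## Working session

There is one attempt and no reset: what is moved stays moved. The work goes in short steps, Python scripts to look and compute and a shell command to move; the robot and the scene stay as the last step left them, time stands still between calls to the robot, and variables do not carry over. Pictures are saved under pics/ and viewed, about 12 in all and at most 16, crops included, and the job is handed in when it is done.

```bash
mkdir -p pics; ls; python3 - <<'E'
from station import manip
import cv2,numpy as np
print(manip.sense())
for n in("side","top","wrist"):
    print(n,manip.calibration(n))
a=manip.get_image("top");cv2.imwrite("pics/top0.png",a[...,::-1])
a=manip.get_image("side");cv2.imwrite("pics/side0.png",a[...,::-1])
E
```

```text
pics
{'clock': 0.0, 'qpos': array([ 1.21198323e+00,  2.38739799e-01, -1.42806484e-02,  1.31921686e+00,
       -4.32701726e-06,  1.57079607e+00]), 'qd': array([-0.00016128, -0.0004243 ,  0.00178069,  0.00150721, -0.00272556,
        0.00017028]), 'effort': array([ 2.39891357e-03, -5.38782907e+01,  3.46437657e+01,  1.86199491e-02,
        1.26546779e-04,  1.14760894e-07]), 'eef_pos': array([0.18424431, 0.49125187, 0.30328879]), 'eef_rot': array([-1.26439914e-04,  1.78445506e-01,  9.83949532e-01, -7.09313553e-04]), 'wrist_force': array([-0.29865241, -0.3975583 ,  0.2840662 ]), 'moment': array([ 0.04558434, -0.03111306, -0.01920027]), 'grip_width': 0.08535452711719606}
side {'fov_y': 51.199908850641734, 'cx': 318.26511874273035, 'cy': 201.72710518832255, 'dist': array([-0.06253916,  0.        ,  0.        ,  0.        ,  0.        ]), 'extrinsics': array([[ 0.93896378,  0.25740879, -0.22822737,  0.21471512],
       [-0.34360015,  0.66911645, -0.65895532, -0.61423029],
       [-0.0169102 ,  0.69715414,  0.71672181,  0.82623797],
       [ 0.        ,  0.        ,  0.        ,  1.        ]]
[... 249 characters left out ...]
0.99996303, -0.00834673, -0.00206555,  0.11959022],
       [-0.00359917,  0.18814429,  0.9821348 ,  1.51084048],
       [ 0.        ,  0.        ,  0.        ,  1.        ]])}
wrist {'fov_y': 59.893379195707546, 'cx': 320.6812754943539, 'cy': 198.63894614872362, 'dist': array([-0.06520273,  0.        ,  0.        ,  0.        ,  0.        ]), 'T_tool_cam': array([[-1.88546374e-04,  9.53476555e-01,  3.01467119e-01,
         7.71896626e-02],
       [ 9.99999982e-01,  1.69100924e-04,  9.05989492e-05,
         4.48171581e-04],
       [ 3.54056056e-05,  3.01467130e-01, -9.53476569e-01,
        -6.96760621e-02],
       [ 0.00000000e+00,  0.00000000e+00,  0.00000000e+00,
         1.00000000e+00]])}
```

View pics/top0.png

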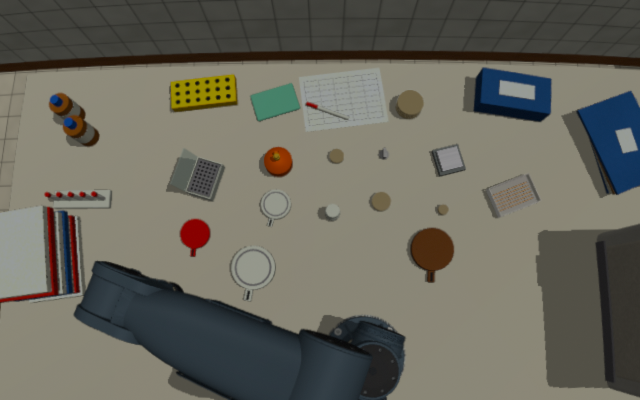

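View pics/side0.png

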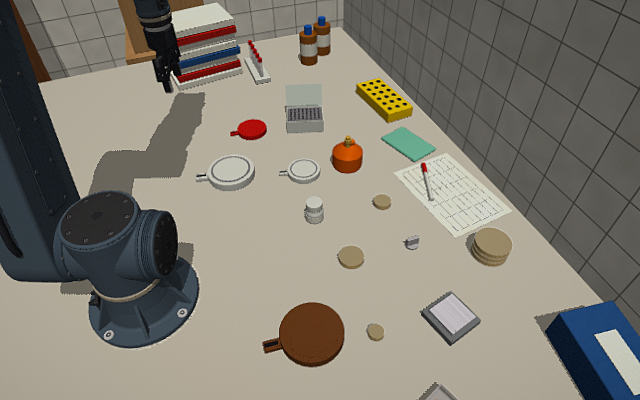

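Candidates in the top view:
- **Stand:** small white (275,205), against the larger white (253,267), the red (195,233) and the brown (432,249). I choose (275,205).
- **Single dishes:** (381,201), (336,156) and (443,209). The pile at (409,103) is a decoy.
- **Weight:** steel, at (384,153).
- **Bystanders:** burner (278,161), jar (332,211).

Next I measure by two-view triangulation.

```bash
cat > h.py <<'E'
from station import manip
import cv2,numpy as np
from scipy.spatial.transform import Rotation as Ro
def pose():
    s=manip.sense();q=s["eef_rot"];T=np.eye(4)
    T[:3,:3]=Ro.from_quat([q[1],q[2],q[3],q[0]]).as_matrix();T[:3,3]=s["eef_pos"];return T
def grab(n):
    c=manip.calibration(n);E=c["extrinsics"] if n!="wrist" else pose()@c["T_tool_cam"]
    return manip.get_image(n),c,E
def rays(px,c,E):
    f=200/np.tan(np.radians(c["fov_y"])/2);K=np.array([[f,0,c["cx"]],[0,f,c["cy"]],[0,0,1]])
    u=cv2.undistortPoints(np.float64(px).reshape(-1,1,2),K,c["dist"]).reshape(-1,2)
    d=np.c_[u[:,0],-u[:,1],-np.ones(len(u))]@E[:3,:3].T
    return E[:3,3],d/np.linalg.norm(d,axis=1)[:,None]
def plane(px,c,E,z):
    o,d=rays(px,c,E);return o+d*((z-o[2])/d[:,2])[:,None]
def meet(o1,d1,o2,d2):
    A=np.c_[d1,-d2];t=np.linalg.lstsq(A,o2-o1,rcond=None)[0]
    p,q=o1+t[0]*d1,o2+t[1]*d2;return (p+q)/2,np.linalg.norm(p-q)
def blobs(m,lo=15,hi=9000):
    cs=cv2.findContours(m.astype(np.uint8),cv2.RETR_EXTERNAL,cv2.CHAIN_APPROX_NONE)[0]
    return [k for k in cs if lo<cv2.contourArea(k)<hi]
def ctr(k):
    M=cv2.moments(k);return np.array([M["m10"],M["m01"]])/M["m00"]
def hsv(im):return cv2.cvtColor(im,cv2.COLOR_RGB2HSV).astype(int)
E
python3 - <<'E'
from h import *
for n in("top","side"):
    im,c,E=grab(n);H=hsv(im);h,s,v=H[...,0],H[...,1],H[...,2]
    print(n,"table",H[225,370] if n=="top" else H[230,260],"agar",H[201,381] if n=="top" else H[257,351])
    m=(h>12)&(h<28)&(s>75)&(v>70)
    for k in blobs(m,30,3000):
        p=ctr(k);print(" agar",p.round(1),cv2.contourArea(k),plane([p],c,E,.012).round(3)[0],np.array(cv2.boundingRect(k)))
    m=(s<28)&(v>130)
    for k in blobs(m,15,3000):
        p=ctr(k);print(" white",p.round(1),cv2.contourArea(k),plane([p],c,E,.018).round(3)[0],np.array(cv2.boundingRect(k)))
a=cv2.imread("pics/top0.png")[125:285,185:465];b=cv2.imread("pics/side0.png")[110:350,220:460]
cv2.imwrite("pics/c1.png",cv2.resize(a,None,fx=2.8,fy=2.8,interpolation=cv2.INTER_CUBIC))
E
```

```text
top table [ 24  35 138] agar [ 21  92 111]
 agar [432.9 248.6] 1320.0 [ 0.328 -0.226  0.012] [413 228  41  43]
 agar [442.6 209.1] 58.5 [ 0.455 -0.263  0.012] [438 205  10   9]
 agar [380.7 201. ] 233.5 [ 0.483 -0.064  0.012] [372 192  18  19]
 agar [275.9 155.7] 50.5 [0.636 0.273 0.012] [272 151   9  10]
 agar [336.1 155.7] 128.5 [0.634 0.076 0.012] [330 149  13  14]
 agar [ 74.2 126.1] 167.5 [0.755 0.975 0.012] [ 63 114  22  22]
 agar [ 60.2 103.5] 156.5 [0.841 1.039 0.012] [49 93 21 20]
 agar [409.7 102.7] 476.5 [ 0.818 -0.174  0.012] [396  90  27  28]
 agar [203.2  91.2] 1825.5 [0.868 0.525 0.012] [170  74  68  38]
 white [252.8 267.1] 1412.0 [0.275 0.341 0.018] [232 245  43  56]
 white [ 67.  273.5] 122.5 [0.252 0.949 0.018] [ 29 216  53  87]
 white [ 58.9 258.6] 54.0 [0.3   0.981 0.018] [ 56 212   7  81]
 white [332.7 209.8] 125.5 [0.454 0.09  0.018] [326 204  15  13]
 white [ 85.3 201.5] 341.0 [0.488 0.904 0.018] [ 53 190  57  17]
 white [ 75.2 191.3] 52.0 [0.523 0.943 0.018] [ 59 190  33   5]
 white [275.5 203.2] 637.0 [0.477 0.272 0.018] [261 189  30  31]
 white [449.5 158.4
[... 3091 characters left out ...]
hite [284.5  17.2] 354.0 [0.749 1.364 0.018] [274   6  21  23]
 white [305.5  13.3] 314.0 [0.859 1.371 0.018] [296   3  20  23]
 white [340.   9.] 72.0 [1.038 1.357 0.018] [338   0   5  19]
 white [327.3   8.9] 251.0 [0.979 1.383 0.018] [317   0  19  21]
 white [301.6   0.8] 18.5 [0.895 1.539 0.018] [296   0  16   4]
 white [282.2   2.5] 79.5 [0.794 1.557 0.018] [273   0  21   7]
 white [259.9   4.2] 163.5 [0.681 1.58  0.018] [250   0  22  11]
 white [208.9  18.4] 1756.0 [0.402 1.502 0.018] [171   0  81  38]
 white [103.3   4.6] 110.0 [-0.106  1.956  0.018] [92  0 27 11]
 white [84.9  5.1] 82.0 [-0.205  2.001  0.018] [71  0 23 15]
 white [52.4 10. ] 344.5 [-0.379  2.016  0.018] [35  0 32 21]
```

View pics/c1.png

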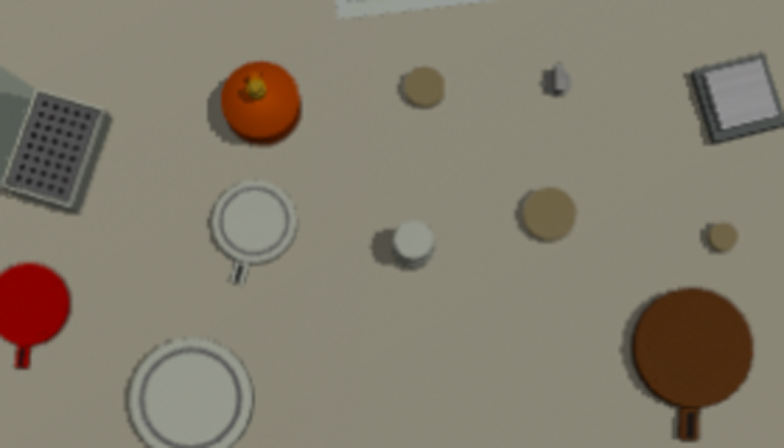

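The crop confirms the choices. The small white stand is at top-view pixel (275,203) with its nose pointing down, which is −x. The dishes show widths of 18, 13 and 9 px, matching large, medium and small. The weight is at (384,153), with its bar near world x. Both views agree to about 5 mm: large (0.483,−0.066), medium (0.634,0.074), small (0.455,−0.265), weight (0.64,−0.085), stand (0.477,0.27).

Now I turn the tool to yaw 0 and go over the stand.

```bash
R='-m crank'
python3 -m crank '[[0,0,0,0,0,0,0.12],[0,0,0,0,0,0,0.12],[0,0,0,0,0,0,0.12],[0,0,0,0,0,0,0.12],[0,0,0,0,0,0,0.12]]' 30 >/dev/null
python3 -m crank '[[0,0,0,0,0,0,0.12],[0,0,0,0,0,0,0.12],[0,0,0,0,0,0,0.12],[0,0,0,0,0,0,0.12],[0,0,0,0,0,0,0.12]]' >/dev/null
python3 -m crank '[[0,0,0,0,0,0,0.12],[0,0,0,0,0,0,0.12],[0,0,0,0,0,0,0.12],[0,0,0,0,0,0,0.12],[0,0,0,0,0,0,0.12]]' >/dev/null
python3 -m crank '[[0,0,0,0,0,0,0.12],[0,0,0,0,0,0,0.12],[0,0,0,0,0,0,0.12],[0,0,0,0,0,0,0.12],[0,0,0,0,0,0,0.12]]' >/dev/null
python3 -m crank '[[0,0,0,0,0,0,0.12],[0,0,0,0,0,0,0.12],[0,0,0,0,0,0,0.12],[0,0,0,0,0,0,0.024],[0,0,0,0,0,0,0]]'
python3 -m crank '[[0,28,22,8,0,0,0],[0,28,22,8,0,0,0],[0,28,22,8,0,0,0],[0,28,22,8,0,0,0],[0,28,22,8,0,0,0]]'
python3 -m crank '[[0,28,22,8,0,0,0],[0,28,22,8,0,0,0],[0,28,22,8,0,0,0],[0,28,22,8,0,0,0],[0,28,22,8,0,0,0]]'
python3 -m crank '[[0,0,0,0,0,0,0],[0,0,0,0,0,0,0],[0,0,0,0,0,0,0]]'
python3 - <<'E'
from h import *
im,c,E=grab("wrist");print(pose().round(4));np.save("w1E.npy",E)
cv2.imwrite("pics/w1.png",im[...,::-1])
E
```

```text
clock: 2.28
eef_pos: [0.4201, 0.2672, 0.3017]
eef_rot: [-0.092, 0.967, 0.221, -0.091]
wrist_force: [0.2, 1.0, -0.6]
grip_width: 0.0854
clock: 2.7
eef_pos: [0.5805, 0.2412, 0.22]
eef_rot: [-0.092, 0.966, 0.224, -0.09]
wrist_force: [0.8, 0.2, 0.4]
grip_width: 0.0853
clock: 3.12
eef_pos: [0.7412, 0.2126, 0.1385]
eef_rot: [-0.091, 0.966, 0.224, -0.09]
wrist_force: [-0.1, 1.0, 0.8]
grip_width: 0.0853
clock: 3.37
eef_pos: [0.7397, 0.2124, 0.1389]
eef_rot: [-0.092, 0.966, 0.224, -0.091]
wrist_force: [0.1, -0.4, 1.2]
grip_width: 0.0855
[[ 0.8834  0.4162 -0.2154  0.7396]
 [ 0.4493 -0.8829  0.1366  0.2124]
 [-0.1333 -0.2174 -0.9669  0.1404]
 [ 0.      0.      0.      1.    ]]
```

View pics/w1.png

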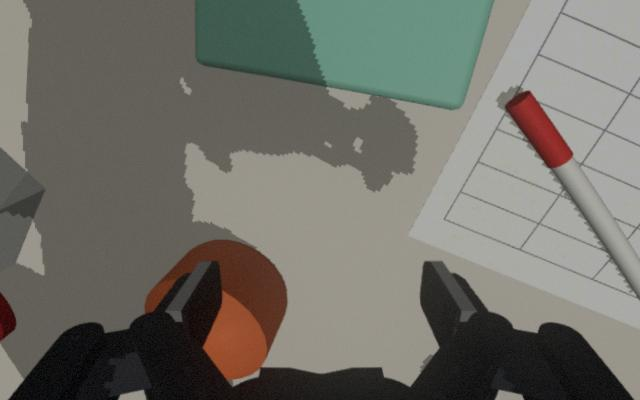

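The turn in place drifted: the TCP moved and ended tilted. No contact force showed. The picture shows the burner at (220,310), beside the left finger. I check the joints and back up along the tool axis.

```bash
python3 -c "
from station import manip
print(manip.sense()['qpos'].round(3))"
python3 -m crank '[[0,0,0,-30,0,0,0],[0,0,0,-30,0,0,0],[0,0,0,-30,0,0,0],[0,0,0,-30,0,0,0],[0,0,0,0,0,0,0]]'
python3 -c "
from station import manip
print(manip.sense()['qpos'].round(3))"
python3 -m crank '[[0,0,0,0,0,0,0.1],[0,0,0,0,0,0,0],[0,0,0,0,0,0,0]]'
python3 -c "
from h import *
s=manip.sense();print(s['qpos'].round(3),s['qd'].round(3));print(pose().round(3))"

```

```text
[0.225 0.884 0.683 1.553 0.182 2.894]
clock: 3.83
eef_pos: [0.767, 0.1957, 0.2626]
eef_rot: [-0.091, 0.967, 0.224, -0.083]
wrist_force: [1.2, 0.8, 1.5]
grip_width: 0.0855
[0.198 0.971 1.185 1.958 0.177 2.868]
clock: 4.08
eef_pos: [0.7652, 0.1959, 0.254]
eef_rot: [-0.087, 0.976, 0.176, -0.094]
wrist_force: [-0.1, -0.2, -0.4]
grip_width: 0.0856
[0.198 0.974 1.165 1.949 0.177 2.966] [-0.003  0.01  -0.009  0.002 -0.001 -0.025]
[[ 0.92   0.328 -0.214  0.765]
 [ 0.36  -0.923  0.137  0.196]
 [-0.153 -0.203 -0.967  0.254]
 [ 0.     0.     0.     1.   ]]
```

Yaw is j1−j6+π, so yaw 0 hit the last joint's limit. I use yaw π instead, where j6≈j1. I move inward, level the tool, then turn back.

```bash
python3 -m crank '[[0,-30,-18,8.5,0,0,0],[0,-30,-18,8.5,0,0,0],[0,-30,-18,8.5,0,0,0],[0,-30,-18,8.5,0,0,0],[0,-30,-18,8.5,0,0,0]]'
python3 -m crank '[[0,0,0,0,-0.068,0.051,0],[0,0,0,0,-0.068,0.051,0],[0,0,0,0,-0.068,0.051,0],[0,0,0,0,0,0,-0.12],[0,0,0,0,0,0,-0.12]]'
python3 -m crank '[[0,0,0,0,0,0,-0.12],[0,0,0,0,0,0,-0.12],[0,0,0,0,0,0,-0.12],[0,0,0,0,0,0,-0.12],[0,0,0,0,0,0,-0.12]]' >/dev/null
python3 -m crank '[[0,0,0,0,0,0,-0.12],[0,0,0,0,0,0,-0.12],[0,0,0,0,0,0,-0.12],[0,0,0,0,0,0,-0.12],[0,0,0,0,0,0,-0.12]]' >/dev/null
python3 -m crank '[[0,0,0,0,0,0,-0.12],[0,0,0,0,0,0,-0.12],[0,0,0,0,0,0,-0.12],[0,0,0,0,0,0,-0.12],[0,0,0,0,0,0,-0.12]]' >/dev/null
python3 -m crank '[[0,0,0,0,0,0,-0.12],[0,0,0,0,0,0,-0.12],[0,0,0,0,0,0,-0.12],[0,0,0,0,0,0,-0.12],[0,0,0,0,0,0,0]]'
python3 -c "
from h import *
s=manip.sense();print(s['qpos'].round(3));T=pose();print(T.round(3))
print(Ro.from_matrix(T[:3,:3].T@np.diag([-1.,1,-1])).as_rotvec())"

```

```text
clock: 4.5
eef_pos: [0.613, 0.2267, 0.254]
eef_rot: [-0.087, 0.976, 0.176, -0.095]
wrist_force: [1.0, 0.4, 1.5]
grip_width: 0.0856
clock: 4.92
eef_pos: [0.6139, 0.2273, 0.2553]
eef_rot: [-0.0, 0.955, 0.298, -0.001]
wrist_force: [-0.5, -0.2, 0.9]
grip_width: 0.0857
clock: 6.58
eef_pos: [0.6149, 0.2267, 0.2543]
eef_rot: [-0.002, 0.129, 0.992, -0.0]
wrist_force: [0.7, 0.1, -0.4]
grip_width: 0.0851
[3.530e-01 4.850e-01 2.340e-01 1.323e+00 1.000e-03 6.110e-01]
[[-0.967  0.256 -0.004  0.615]
 [ 0.256  0.967 -0.     0.227]
 [ 0.004 -0.001 -1.     0.254]
 [ 0.     0.     0.     1.   ]]
[-0.00063131 -0.00378976 -0.25876801]
```

```bash
python3 -m crank '[[0,0,0,0,0,-0.004,-0.12],[0,0,0,0,0,0,-0.12],[0,0,0,0,0,0,-0.019],[0,34,9,0,0,0,0],[0,34,9,0,0,0,0]]'
python3 -m crank '[[0,34,10,0,0,0,0],[0,33,10,0,0,0,0],[0,0,0,0,0,0,0],[0,0,0,0,0,0,0]]'
cat > wr.py <<'E'
from h import *
import sys
im,c,E=grab("wrist");np.savez("%s.npz"%sys.argv[1],im=im,E=E)
cv2.imwrite("pics/%s.png"%sys.argv[1],im[...,::-1]);print(pose().round(4))
E
python3 wr.py s1
python3 -m crank '[[0,0,0,35,0,0,0],[0,0,0,35,0,0,0],[0,0,0,0,0,0,0],[0,0,0,0,0,0,0]]'
python3 wr.py s2
python3 - <<'E'
import cv2,numpy as np
a=cv2.imread("pics/s1.png");b=cv2.imread("pics/s2.png")
cv2.imwrite("pics/s12.png",cv2.resize(np.hstack([a,b]),None,fx=.62,fy=.62))
E
```

```text
clock: 7.0
eef_pos: [0.5479, 0.2448, 0.253]
eef_rot: [-0.0, 0.008, 1.0, -0.001]
wrist_force: [-0.1, 1.1, -0.2]
grip_width: 0.0857
clock: 7.33
eef_pos: [0.4796, 0.2661, 0.2545]
eef_rot: [0.0, 0.005, 1.0, -0.0]
wrist_force: [0.7, -0.4, -0.7]
grip_width: 0.0855
[[-9.999e-01  1.060e-02  1.300e-03  4.809e-01]
 [ 1.060e-02  9.999e-01 -6.000e-04  2.660e-01]
 [-1.300e-03 -5.000e-04 -1.000e+00  2.545e-01]
 [ 0.000e+00  0.000e+00  0.000e+00  1.000e+00]]
clock: 7.72
eef_pos: [0.4814, 0.2648, 0.1828]
eef_rot: [-0.001, 0.005, 1.0, -0.001]
wrist_force: [0.0, 0.4, 1.3]
grip_width: 0.0852
[[-9.999e-01  1.060e-02 -4.000e-04  4.822e-01]
 [ 1.060e-02  9.999e-01 -1.400e-03  2.654e-01]
 [ 4.000e-04 -1.400e-03 -1.000e+00  1.844e-01]
 [ 0.000e+00  0.000e+00  0.000e+00  1.000e+00]]
```

View pics/s12.png

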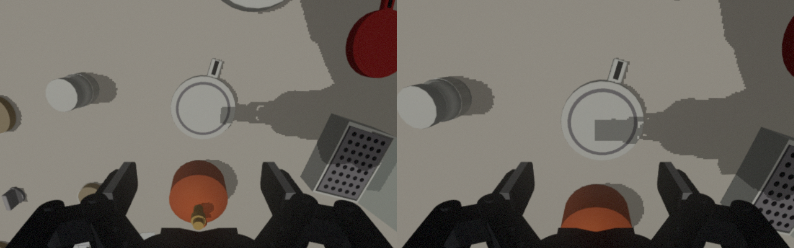

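s1 and s2 show the stand disc at full pixels (326,172) and (970−640=330,192), nose up-right (−x). The burner is at (320,310) and the jar at (105,150).

Next: the disc outline and ring in both views.

```bash
python3 - <<'E'
from h import *
c=manip.calibration("wrist")
import itertools
G=[]
for n,p0 in(("s1",(326,172)),("s2",(330,193))):
    z=np.load(n+".npz");im,E=z["im"],z["E"];g=cv2.GaussianBlur(im,(3,3),0).astype(int)
    H=hsv(im);m=((H[...,1]<24)).astype(np.uint8)   # white/grey vs warm table
    m=cv2.morphologyEx(m,cv2.MORPH_OPEN,np.ones((3,3)))
    m[:, :240]=0;m[:,430:]=0
    ks=[k for k in blobs(m,2000,40000) if cv2.pointPolygonTest(k,p0,False)>=0]
    k=ks[0];hull=cv2.convexHull(k)
    # disc: drop nose by opening
    M=np.zeros(m.shape,np.uint8);cv2.drawContours(M,[k],-1,1,-1)
    D=cv2.morphologyEx(M,cv2.MORPH_OPEN,cv2.getStructuringElement(cv2.MORPH_ELLIPSE,(61,61)))
    dk=max(blobs(D,1000,90000),key=cv2.contourArea);e=cv2.fitEllipse(dk)
    for zz in(.018,):
        P=plane(dk.reshape(-1,2),c,E,zz)[:,:2]
        A=np.c_[2*P,np.ones(len(P))];s=np.linalg.lstsq(A,(P**2).sum(1),rcond=None)[0];r=np.sqrt(s[2]+s[0]**2+s[1]**2)
        print(n,"ellipse",np.round(e[0],1),np.round(e[1],1),"circle",s[:2].round(4),"r",r.round(4))
    N=cv2.morphologyEx(M&(1-cv2.dilate(D,np.ones((3,3)))),cv2.MORPH_OPEN,np.ones((5,5)))
    for q in blobs(N,60,4000):
        w=plane([ctr(q)],c,E,.010)[0];print("  nose",ctr(q).round(1),cv2.contourArea(q),w.round(4),"dir",np.arctan2(*(w[:2]-s[:2])[::-1]).round(3))
    o,d=rays([e[0]],c,E);G.append((o,d[0]))
    cv2.imwrite("pics/m_%s.png"%n,m*255)
p,q=meet(*G[0],*G[1]);print("stand top by 2 views",p.round(4),q)
E
```

```text
s1 ellipse [326.8 173.2] [103.1 104.7] circle [0.4776 0.272 ] r 0.0477
  nose [346.  108.7] 502.5 [0.4192 0.2893 0.01  ] dir 2.852
s2 ellipse [331.  193.9] [129.3 133.2] circle [0.4773 0.2721] r 0.0475
  nose [355.8 112.4] 806.5 [0.419  0.2894 0.01  ] dir 2.853
stand top by 2 views [0.4789 0.2723 0.0035] 0.0003144140690057448
```

Stand centre is (0.4775, 0.272), fitted r 47.6 mm at z=18 mm (true 48). Nose direction is 2.853 rad in both views. The two-view height has a poor baseline, so I take the scale check instead. Now over to the large dish, viewing it from two places.

```bash
python3 -m crank '[[0,0,-33,0,0,0,0],[0,0,-33,0,0,0,0],[0,0,-33,0,0,0,0],[0,0,-33,0,0,0,0],[0,0,-33,0,0,0,0]]' >/dev/null
python3 -m crank '[[0,0,-33,0,0,0,0],[0,0,-33,0,0,0,0],[0,0,-33,0,0,0,0],[0,0,-33,0,0,0,0],[0,0,-33,0,0,0,0]]' >/dev/null
python3 -m crank '[[0,0,0,0,0,0,0],[0,0,0,0,0,0,0],[0,0,0,0,0,0,0]]'
python3 wr.py l1
python3 -m crank '[[0,-25,0,0,0,0,0],[0,-25,0,0,0,0,0],[0,0,0,0,0,0,0],[0,0,0,0,0,0,0],[0,0,0,0,0,0,0]]'
python3 wr.py l2
cat > dish.py <<'E'
# dish.py A B : circle-fit every agar blob in wrist views A,B on plane z=16mm, pair, triangulate
from h import *
import sys
c=manip.calibration("wrist");Q=[]
ztop=float(sys.argv[3]) if len(sys.argv)>3 else .016
for n in sys.argv[1:3]:
    z=np.load(n+".npz");im,E=z["im"],z["E"];H=hsv(im);m=(H[...,0]>14)&(H[...,0]<27)&(H[...,1]>60)&(H[...,2]>40)
    m=cv2.morphologyEx(m.astype(np.uint8),cv2.MORPH_OPEN,np.ones((5,5)));L=[]
    for k in blobs(m,400,60000):
        x,y,w,h=cv2.boundingRect(k);cut=x<=1 or y<=1 or x+w>=639 or y+h>=399
        if len(k)<20 or cut:continue
        P=plane(cv2.convexHull(k).reshape(-1,2),c,E,ztop)[:,:2];A=np.c_[2*P,np.ones(len(P))]
        s=np.linalg.lstsq(A,(P**2).sum(1),rcond=None)[0];r=np.sqrt(s[2]+s[0]**2+s[1]**2)
        res=np.std(np.linalg.norm(P-s[:2],axis=1)-r)
        if res>.004:continue
        e=cv2.fitEllipse(k);o,d=rays([e[0]],c,E);L.append((s[:2],o,d[0]))
        print(n,"px",np.round(e[0],1),np.round(e[1],1),"xy",s[:2].round(4),"r",r.round(4),"res",res.round(4))
    Q.append(L)
for a in Q[0]:
    for b in Q[1]:
        if np.linalg.norm(a[0]-b[0])<.02:
            p,q=meet(a[1],a[2],b[1],b[2]);print("3d",p.round(4),"miss",q.round(4))
E
python3 dish.py l1 l2; python3 -c "
import numpy as np,h
print(h.hsv(np.load('l1.npz')['im'])[180:220:10,320])"
```

```text
clock: 8.85
eef_pos: [0.4796, -0.0646, 0.1857]
eef_rot: [0.001, 0.005, 1.0, -0.001]
wrist_force: [1.1, 0.5, 0.3]
grip_width: 0.0854
[[-1.      0.0089  0.002   0.4794]
 [ 0.0089  1.     -0.001  -0.064 ]
 [-0.002  -0.001  -1.      0.1854]
 [ 0.      0.      0.      1.    ]]
clock: 9.32
eef_pos: [0.5282, -0.0637, 0.1841]
eef_rot: [-0.0, 0.004, 1.0, -0.0]
wrist_force: [-1.1, -0.6, 0.2]
grip_width: 0.0854
[[-1.000e+00  7.400e-03 -9.000e-04  5.279e-01]
 [ 7.400e-03  1.000e+00 -9.000e-04 -6.390e-02]
 [ 9.000e-04 -9.000e-04 -1.000e+00  1.841e-01]
 [ 0.000e+00  0.000e+00  0.000e+00  1.000e+00]]
l1 px [320.7 208.6] [63.6 69.1] xy [ 0.486  -0.0648] r 0.027 res 0.0008
l1 px [ 56.2 169.3] [41.9 48.6] xy [ 0.4545 -0.258 ] r 0.0188 res 0.0016
l2 px [ 40.9 104.5] [44.3 54.7] xy [ 0.4561 -0.258 ] r 0.0189 res 0.0014
3d [ 0.4563 -0.2667  0.0053] miss 0.0005
[[ 21  65 114]
 [ 21  68 113]
 [ 21  64 115]
 [ 20  66 116]]
```

View pics/l2.png

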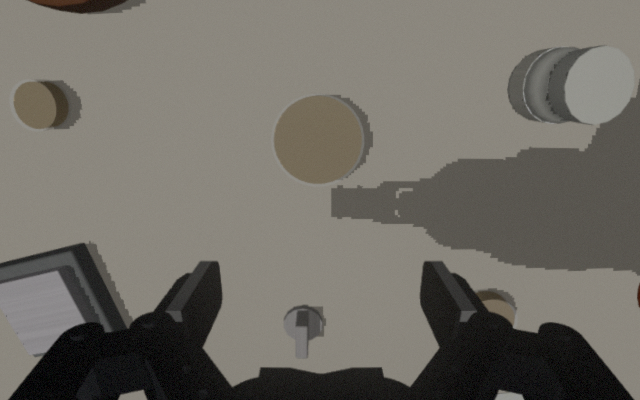

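l2 shows the large dish at (318,139) about 91 px across, the small dish at (40,104), the weight at (303,325) and the jar at (590,85). The saturation threshold was too strict on the large top, so I loosen it with a blur.

```bash
sed -i 's/H=hsv(im);m=/H=hsv(cv2.GaussianBlur(im,(5,5),0));m=/; s/H\[...,1\]>60/H[...,1]>50/' dish.py
python3 dish.py l1 l2
```

```text
l1 px [319.4 202.9] [79.6 79.7] xy [ 0.483  -0.0654] r 0.0301 res 0.0006
l1 px [ 57.2 169.5] [43.  50.6] xy [ 0.4549 -0.2581] r 0.0188 res 0.0016
l2 px [317.5 139.4] [85.1 85.2] xy [ 0.4847 -0.0653] r 0.0294 res 0.0001
l2 px [ 41.  104.3] [45.8 54.8] xy [ 0.4561 -0.2577] r 0.0189 res 0.0013
3d [ 0.485  -0.0654  0.0064] miss 0.0
3d [ 0.4562 -0.2648  0.0071] miss 0.0
```

Large dish is at (0.484, −0.0654), agar r≈30 mm (consistent). I descend and grasp.

```bash
python3 -m crank '[[0,22,-1,20,0,0,0],[0,22,-1,20,0,0,0],[0,0,0,20,0,0,0],[0,0,0,15,0,0,0],[0,0,0,15,0,0,0]]'
python3 -m crank '[[0,0,0,12,0,0,0],[0,0,0,10,0,0,0],[0,0,0,0,0,0,0],[0,0,0,0,0,0,0]]'
python3 -m crank '[[255,0,0,0,0,0,0],[255,0,0,0,0,0,0],[255,0,0,0,0,0,0],[255,0,0,0,0,0,0],[255,0,0,0,0,0,0]]' 25
python3 -m crank '[[255,0,0,0,0,0,0],[255,0,0,0,0,0,0],[255,0,0,0,0,0,0]]'
```

```text
clock: 9.78
eef_pos: [0.4832, -0.0662, 0.0938]
eef_rot: [-0.0, 0.004, 1.0, -0.0]
wrist_force: [0.5, 0.1, 0.5]
grip_width: 0.0856
clock: 10.12
eef_pos: [0.4837, -0.0663, 0.0722]
eef_rot: [-0.001, 0.004, 1.0, -0.0]
wrist_force: [-0.0, 0.6, 0.8]
grip_width: 0.0856
clock: 10.53
eef_pos: [0.4849, -0.0666, 0.0732]
eef_rot: [0.001, 0.004, 1.0, -0.001]
wrist_force: [-2.1, 1.7, 6.0]
grip_width: 0.0627
clock: 10.78
eef_pos: [0.4849, -0.0665, 0.0732]
eef_rot: [0.001, 0.004, 1.0, -0.001]
wrist_force: [-1.4, 0.8, 4.8]
grip_width: 0.0625
```

Grip width is 62.5 mm on the large dish, and the fingertips just touch the table (5 N), so the tips reach about 73 mm. I lift, carry over, and check.

```bash
python3 -m crank '[[255,0,0,-10,0,0,0],[255,0,0,-20,0,0,0],[255,0,0,-28,0,0,0],[255,0,0,-28,0,0,0],[255,0,0,-25,0,0,0]]'
python3 -m crank '[[255,1,15,0,0,0,0],[255,1,25,0,0,0,0],[255,1,30,0,0,0,0],[255,1,30,0,0,0,0],[255,1,30,0,0,0,0]]'
python3 -m crank '[[255,1,30,0,0,0,0],[255,1,30,0,0,0,0],[255,0,30,0,0,0,0],[255,0,30,0,0,0,0],[255,0,30,0,0,0,0]]'
python3 -m crank '[[255,0,30,0,0,0,0],[255,0,20,0,0,0,0],[255,0,8,0,0,0,0],[255,0,0,0,0,0,0],[255,0,0,0,0,0,0]]'
python3 wr.py p1
```

```text
clock: 11.2
eef_pos: [0.4846, -0.0664, 0.1854]
eef_rot: [0.001, 0.004, 1.0, -0.001]
wrist_force: [0.9, -1.2, -1.2]
grip_width: 0.0628
clock: 11.62
eef_pos: [0.4806, 0.0647, 0.1839]
eef_rot: [0.001, 0.005, 1.0, -0.0]
wrist_force: [-0.0, 0.4, -0.6]
grip_width: 0.0628
clock: 12.03
eef_pos: [0.4798, 0.2152, 0.1837]
eef_rot: [0.001, 0.004, 1.0, -0.0]
wrist_force: [0.4, -0.7, -1.3]
grip_width: 0.0626
clock: 12.45
eef_pos: [0.4803, 0.2713, 0.183]
eef_rot: [0.0, 0.004, 1.0, -0.001]
wrist_force: [-0.4, 0.1, -0.1]
grip_width: 0.0628
[[-1.000e+00  8.900e-03 -1.000e-04  4.803e-01]
 [ 8.900e-03  1.000e+00 -1.600e-03  2.707e-01]
 [ 1.000e-04 -1.600e-03 -1.000e+00  1.829e-01]
 [ 0.000e+00  0.000e+00  0.000e+00  1.000e+00]]
```

View pics/p1.png

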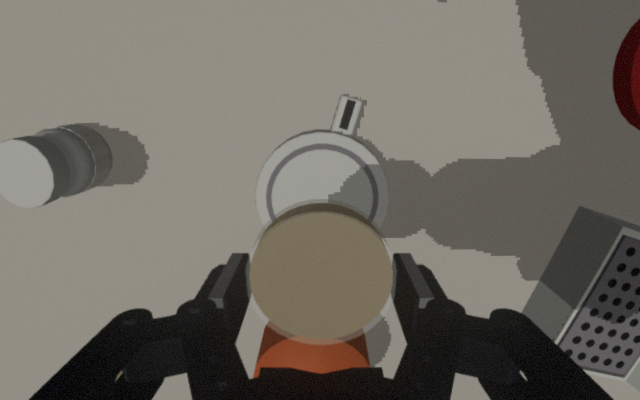

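p1 shows the dish held level at (321,273), with the stand behind it at (322,190). I check the dish centre against the TCP.

```bash
cat > held.py <<'E'
# held.py NAME TOOLZ_TOP: centre of the held agar dish in tool & world coordinates
from h import *
import sys
c=manip.calibration("wrist");z=np.load(sys.argv[1]+".npz");im,E=z["im"],z["E"];T=E@np.linalg.inv(c["T_tool_cam"])
H=hsv(cv2.GaussianBlur(im,(5,5),0));m=((H[...,0]>14)&(H[...,0]<27)&(H[...,1]>50)&(H[...,2]>40)).astype(np.uint8)
m=cv2.morphologyEx(m,cv2.MORPH_OPEN,np.ones((9,9)))
k=max([k for k in blobs(m,1500,60000)],key=lambda k:-np.hypot(*(ctr(k)-(321,275))))
P=plane(cv2.convexHull(k).reshape(-1,2),c,E,T[2,3]-float(sys.argv[2]))[:,:2];A=np.c_[2*P,np.ones(len(P))]
s=np.linalg.lstsq(A,(P**2).sum(1),rcond=None)[0];r=np.sqrt(s[2]+s[0]**2+s[1]**2)
print("px",ctr(k).round(1),"xy",s[:2].round(4),"r",r.round(4),"minus TCP",(s[:2]-T[:2,3]).round(4))
E
python3 held.py p1 .059
```

```text
px [320.6 271.9] xy [0.4784 0.2716] r 0.0312 minus TCP [-0.0019  0.0003]
```

Within 1 mm of the stand centre. Lowering.

```bash
python3 -m crank '[[255,1,0,20,0,0,0],[255,0,0,22,0,0,0],[255,0,0,22,0,0,0],[255,0,0,12,0,0,0],[255,0,0,6,0,0,0]]'
python3 -m crank '[[255,0,0,3,0,0,0],[255,0,0,2,0,0,0],[255,0,0,2,0,0,0],[255,0,0,0,0,0,0],[255,0,0,0,0,0,0]]'
```

```text
clock: 12.92
eef_pos: [0.4788, 0.2695, 0.0992]
eef_rot: [-0.001, 0.005, 1.0, -0.001]
wrist_force: [0.6, 0.0, 0.1]
grip_width: 0.0622
clock: 13.33
eef_pos: [0.4798, 0.2716, 0.0944]
eef_rot: [0.0, 0.004, 1.0, -0.0]
wrist_force: [-0.5, -0.9, -0.3]
grip_width: 0.0629
```

```bash
python3 -m crank '[[255,0,0,1,0,0,0],[255,0,0,1,0,0,0],[255,0,0,0,0,0,0],[255,0,0,0,0,0,0]]'
python3 -m crank '[[255,0,0,1,0,0,0],[255,0,0,0,0,0,0],[255,0,0,0,0,0,0]]'
```

```text
clock: 13.67
eef_pos: [0.4795, 0.2716, 0.0918]
eef_rot: [0.0, 0.004, 1.0, -0.001]
wrist_force: [-0.1, -0.2, -0.4]
grip_width: 0.0624
clock: 13.92
eef_pos: [0.4796, 0.2716, 0.0913]
eef_rot: [0.0, 0.004, 1.0, -0.0]
wrist_force: [-1.2, -1.5, 4.1]
grip_width: 0.0627
```

Contact at 4 N. I release, rise, and look.

```bash
python3 -m crank '[[100,0,0,0,0,0,0],[60,0,0,0,0,0,0],[0,0,0,0,0,0,0],[0,0,0,0,0,0,0],[0,0,0,0,0,0,0]]'
python3 -m crank '[[0,0,0,-10,0,0,0],[0,0,0,-25,0,0,0],[0,0,0,-30,0,0,0],[0,0,0,-30,0,0,0],[0,0,0,0,0,0,0]]'
python3 -m crank '[[0,0,0,0,0,0,0],[0,0,0,0,0,0,0]]'
python3 wr.py a1
python3 dish.py a1 a1 .034
```

```text
clock: 14.33
eef_pos: [0.4795, 0.2715, 0.0907]
eef_rot: [-0.0, 0.004, 1.0, -0.001]
wrist_force: [0.4, 0.0, 1.0]
grip_width: 0.0857
clock: 14.75
eef_pos: [0.4816, 0.2728, 0.1919]
eef_rot: [0.004, 0.004, 1.0, 0.002]
wrist_force: [0.4, -0.4, 0.6]
grip_width: 0.0848
clock: 14.92
eef_pos: [0.4794, 0.2715, 0.1859]
eef_rot: [0.0, 0.004, 1.0, -0.0]
wrist_force: [-0.4, 0.5, -0.1]
grip_width: 0.0853
[[-1.      0.0086 -0.001   0.479 ]
 [ 0.0087  1.     -0.0017  0.2714]
 [ 0.001  -0.0017 -1.      0.1852]
 [ 0.      0.      0.      1.    ]]
a1 px [321.  204.7] [85.3 85.7] xy [0.4779 0.272 ] r 0.0299 res 0.0006
a1 px [321.  204.7] [85.3 85.7] xy [0.4779 0.272 ] r 0.0299 res 0.0006
3d [0.4023 0.2727 0.2555] miss 0.0
```

View pics/a1.png

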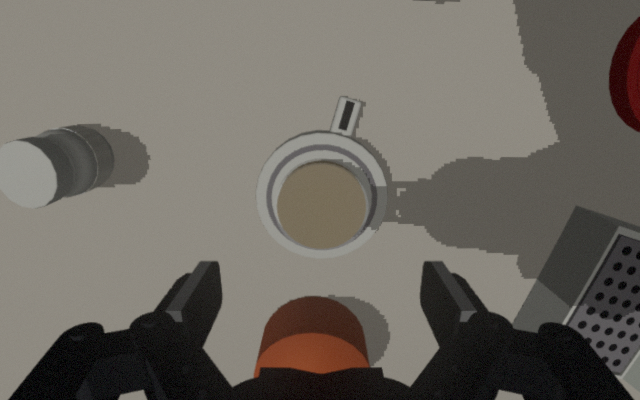

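The large dish is on the stand at (321,205), measured (0.4779, 0.272), r 29.9 as before, so centred within ~1 mm. Now the medium dish.

```bash
python3 -m crank '[[0,-8,-30,0,0,0,0],[0,-25,-35,0,0,0,0],[0,-25,-35,0,0,0,0],[0,-25,-35,0,0,0,0],[0,-25,-35,0,0,0,0]]'
python3 -m crank '[[0,-13,-27,0,0,0,0],[0,0,0,0,0,0,0],[0,0,0,0,0,0,0],[0,0,0,0,0,0,0]]'
python3 wr.py m1
python3 -m crank '[[0,-25,0,0,0,0,0],[0,-15,0,0,0,0,0],[0,0,0,0,0,0,0],[0,0,0,0,0,0,0],[0,0,0,0,0,0,0]]'
python3 wr.py m2
python3 dish.py m1 m2
```

```text
clock: 15.38
eef_pos: [0.583, 0.1034, 0.1847]
eef_rot: [-0.001, 0.004, 1.0, -0.001]
wrist_force: [1.0, 1.0, -0.8]
grip_width: 0.0853
clock: 15.72
eef_pos: [0.595, 0.0779, 0.1848]
eef_rot: [-0.001, 0.005, 1.0, -0.001]
wrist_force: [-0.7, 0.8, -1.0]
grip_width: 0.085
[[-1.      0.0082 -0.0019  0.5949]
 [ 0.0082  1.     -0.001   0.0785]
 [ 0.0019 -0.001  -1.      0.1851]
 [ 0.      0.      0.      1.    ]]
clock: 16.18
eef_pos: [0.6346, 0.0786, 0.1856]
eef_rot: [-0.001, 0.004, 1.0, -0.001]
wrist_force: [0.2, 0.2, 0.1]
grip_width: 0.0857
[[-1.      0.0075 -0.001   0.6346]
 [ 0.0075  1.     -0.0011  0.0784]
 [ 0.001  -0.0011 -1.      0.1859]
 [ 0.      0.      0.      1.    ]]
m1 px [318.1 249.2] [58.8 59.6] xy [0.6338 0.0758] r 0.0239 res 0.0009
m2 px [316.6 200.8] [61.2 62.1] xy [0.6352 0.0758] r 0.0232 res 0.0006
3d [0.6377 0.0757 0.0061] miss 0.0
```

Medium is at (0.6345, 0.0758), r≈23.5. I descend to TCP z 0.078 so the tips stay clear by 3–4 mm.

```bash
python3 -m crank '[[0,0,-3,25,0,0,0],[0,0,0,25,0,0,0],[0,0,0,25,0,0,0],[0,0,0,20,0,0,0],[0,0,0,12,0,0,0]]'
python3 -m crank '[[0,0,0,0,0,0,0],[0,0,0,0,0,0,0],[255,0,0,0,0,0,0],[255,0,0,0,0,0,0],[255,0,0,0,0,0,0]]' 25
python3 -m crank '[[255,0,0,0,0,0,0],[255,0,0,0,0,0,0],[255,0,0,0,0,0,0],[255,0,0,0,0,0,0],[255,0,0,0,0,0,0]]'
```

```text
clock: 16.65
eef_pos: [0.6336, 0.0747, 0.0769]
eef_rot: [-0.002, 0.004, 1.0, -0.001]
wrist_force: [-0.2, 0.1, -0.4]
grip_width: 0.0855
clock: 17.07
eef_pos: [0.6363, 0.0747, 0.0803]
eef_rot: [0.001, 0.004, 1.0, -0.0]
wrist_force: [-0.2, -1.3, 0.1]
grip_width: 0.0514
clock: 17.48
eef_pos: [0.6362, 0.0746, 0.0805]
eef_rot: [0.001, 0.004, 1.0, -0.0]
wrist_force: [-1.5, 0.8, 6.6]
grip_width: 0.0483
```

The up-force is the pads swinging forward and pressing the dish on the table, so the tips sit higher than I assumed. I open, go 5 mm lower and regrip for a deeper hold.

```bash
python3 -m crank '[[0,0,0,0,0,0,0],[0,0,0,0,0,0,0],[0,0,0,0,0,0,0],[0,0,0,3,0,0,0],[0,0,0,2,0,0,0]]'
python3 -m crank '[[0,0,0,0,0,0,0],[255,0,0,0,0,0,0],[255,0,0,0,0,0,0],[255,0,0,0,0,0,0],[255,0,0,0,0,0,0]]'
python3 -m crank '[[255,0,0,0,0,0,0],[255,0,0,0,0,0,0],[255,0,0,0,0,0,0],[255,0,0,0,0,0,0]]'
python3 -m crank '[[255,0,0,-5,0,0,0],[255,0,0,-20,0,0,0],[255,0,0,-28,0,0,0],[255,0,0,-28,0,0,0],[255,0,0,-20,0,0,0]]'
python3 -m crank '[[255,0,0,-4,0,0,0],[255,0,0,0,0,0,0],[255,0,0,0,0,0,0]]'
python3 wr.py g2; python3 held.py g2 .059
```

```text
clock: 17.9
eef_pos: [0.6357, 0.0745, 0.0737]
eef_rot: [0.0, 0.004, 1.0, -0.001]
wrist_force: [-0.4, -0.3, 0.8]
grip_width: 0.0856
clock: 18.32
eef_pos: [0.6358, 0.0745, 0.0743]
eef_rot: [0.0, 0.004, 1.0, -0.0]
wrist_force: [0.3, 0.2, 0.8]
grip_width: 0.0486
clock: 18.65
eef_pos: [0.6358, 0.0745, 0.0742]
eef_rot: [0.0, 0.004, 1.0, -0.001]
wrist_force: [-1.1, -0.1, 2.9]
grip_width: 0.0489
clock: 19.07
eef_pos: [0.636, 0.0747, 0.1774]
eef_rot: [0.001, 0.004, 1.0, -0.0]
wrist_force: [0.5, 0.3, 0.1]
grip_width: 0.0489
clock: 19.32
eef_pos: [0.6354, 0.0746, 0.1784]
eef_rot: [-0.0, 0.004, 1.0, -0.001]
wrist_force: [-0.5, -0.3, -1.7]
grip_width: 0.0488
[[-1.      0.0086 -0.0019  0.635 ]
 [ 0.0086  1.     -0.0013  0.0746]
 [ 0.0019 -0.0013 -1.      0.1777]
 [ 0.      0.      0.      1.    ]]
px [320.6 274.4] xy [0.6336 0.0751] r 0.0242 minus TCP [-0.0017  0.0005]
```

View pics/g2.png

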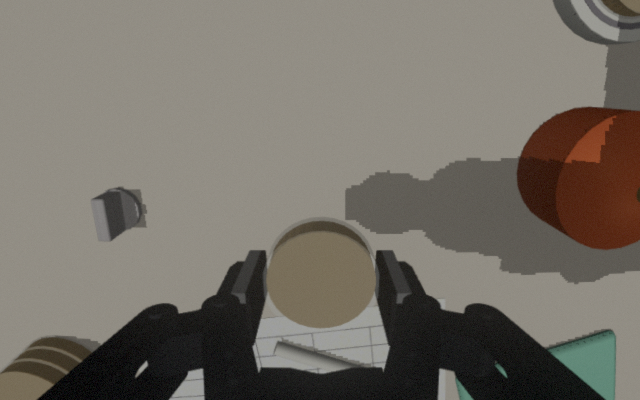

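Held level at (321,274), 1.7 mm from the TCP like the large one. Same TCP target as before, (0.4796, 0.2715).

```bash
python3 -m crank '[[255,20,15,0,0,0,0],[255,28,20,0,0,0,0],[255,28,30,0,0,0,0],[255,28,32,0,0,0,0],[255,28,32,0,0,0,0]]'
python3 -m crank '[[255,15,32,0,0,0,0],[255,10,25,0,0,0,0],[255,0,10,0,0,0,0],[255,0,0,0,0,0,0],[255,0,0,0,0,0,0]]'
python3 -m crank '[[255,0,0,0,0,0,0]]'
```

```text
clock: 19.78
eef_pos: [0.5038, 0.2039, 0.1772]
eef_rot: [-0.001, 0.005, 1.0, -0.001]
wrist_force: [0.3, 0.5, 0.0]
grip_width: 0.049
clock: 20.2
eef_pos: [0.4813, 0.2706, 0.1777]
eef_rot: [-0.001, 0.004, 1.0, -0.001]
wrist_force: [-0.0, -0.3, 0.2]
grip_width: 0.0486
clock: 20.28
eef_pos: [0.4817, 0.2697, 0.178]
eef_rot: [-0.001, 0.005, 1.0, -0.001]
wrist_force: [0.8, -0.0, -0.3]
grip_width: 0.0487
```

```bash
python3 -m crank '[[255,2,1,15,0,0,0],[255,0,0,20,0,0,0],[255,0,0,18,0,0,0],[255,0,0,8,0,0,0],[255,0,0,4,0,0,0]]'
python3 -m crank '[[255,0,0,1,0,0,0],[255,0,0,0,0,0,0],[255,0,0,0,0,0,0],[255,0,0,0,0,0,0]]'
python3 -m crank '[[255,0,0,1,0,0,0],[255,0,0,1,0,0,0],[255,0,0,0,0,0,0],[255,0,0,0,0,0,0]]'
```

```text
clock: 20.7
eef_pos: [0.4793, 0.2701, 0.1124]
eef_rot: [-0.001, 0.005, 1.0, -0.001]
wrist_force: [-0.5, 0.4, 0.2]
grip_width: 0.0487
clock: 21.03
eef_pos: [0.48, 0.2718, 0.1137]
eef_rot: [0.001, 0.004, 1.0, -0.0]
wrist_force: [0.1, -0.4, 0.2]
grip_width: 0.0487
clock: 21.37
eef_pos: [0.4795, 0.2717, 0.1108]
eef_rot: [0.0, 0.004, 1.0, -0.001]
wrist_force: [-0.2, 0.5, -0.4]
grip_width: 0.0489
```

```bash
python3 -m crank '[[255,0,0,1,0,0,0],[255,0,0,1,0,0,0],[255,0,0,0,0,0,0],[255,0,0,0,0,0,0]]'
python3 -m crank '[[255,0,0,1,0,0,0],[255,0,0,0,0,0,0],[255,0,0,0,0,0,0]]'
```

```text
clock: 21.7
eef_pos: [0.4795, 0.2716, 0.1087]
eef_rot: [-0.0, 0.004, 1.0, -0.001]
wrist_force: [1.0, -0.4, -0.1]
grip_width: 0.0487
clock: 21.95
eef_pos: [0.4796, 0.2717, 0.1082]
eef_rot: [0.0, 0.004, 1.0, -0.0]
wrist_force: [-1.0, -0.9, 5.5]
grip_width: 0.0488
```

Contact at 5.5 N, at the expected height. Release, rise, check, then over to the small dish.

```bash
python3 -m crank '[[140,0,0,0,0,0,0],[90,0,0,0,0,0,0],[0,0,0,0,0,0,0],[0,0,0,0,0,0,0],[0,0,0,0,0,0,0]]'
python3 -m crank '[[0,0,0,-10,0,0,0],[0,0,0,-25,0,0,0],[0,0,0,-30,0,0,0],[0,0,0,-15,0,0,0],[0,0,0,0,0,0,0]]'
python3 -m crank '[[0,0,0,0,0,0,0],[0,0,0,0,0,0,0]]'
python3 wr.py a2
python3 dish.py a2 a2 .050
```

```text
clock: 22.37
eef_pos: [0.4795, 0.2716, 0.1076]
eef_rot: [-0.0, 0.004, 1.0, -0.001]
wrist_force: [-0.1, -0.1, 0.1]
grip_width: 0.0851
clock: 22.78
eef_pos: [0.481, 0.2726, 0.1921]
eef_rot: [0.003, 0.004, 1.0, 0.001]
wrist_force: [-0.6, -0.2, -0.3]
grip_width: 0.0851
clock: 22.95
eef_pos: [0.4792, 0.2715, 0.1875]
eef_rot: [-0.0, 0.004, 1.0, -0.001]
wrist_force: [-1.2, 0.3, 0.6]
grip_width: 0.0856
[[-1.      0.0087 -0.0011  0.479 ]
 [ 0.0087  1.     -0.0017  0.2715]
 [ 0.0011 -0.0017 -1.      0.1871]
 [ 0.      0.      0.      1.    ]]
a2 px [321.1 204.8] [78.  88.7] xy [0.4733 0.2722] r 0.0281 res 0.001
a2 px [321.1 204.8] [78.  88.7] xy [0.4733 0.2722] r 0.0281 res 0.001
3d [0.4022 0.2727 0.2572] miss 0.0
```

View pics/a2.png

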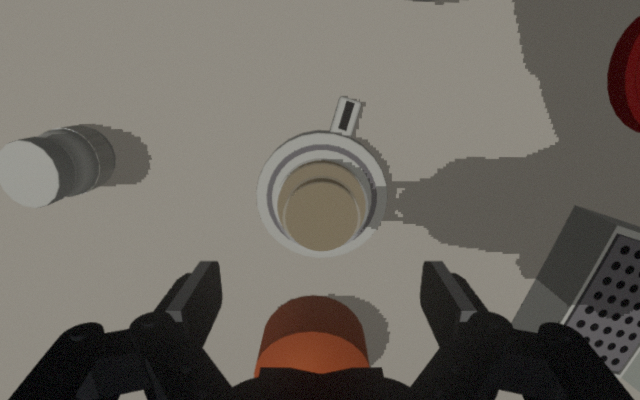

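The medium dish's rim sits at (321,214), where parallax puts a centred dish (expected row 214). Tower good. Now the small dish.

```bash
python3 -c "
from h import *
z=np.load('a2.npz');print(plane([[321,214.5]],manip.calibration('wrist'),z['E'],.05))"
python3 -m crank '[[0,5,-25,0,0,0,0],[0,5,-37,0,0,0,0],[0,5,-37,0,0,0,0],[0,5,-37,0,0,0,0],[0,5,-37,0,0,0,0]]' >/dev/null
python3 -m crank '[[0,5,-37,0,0,0,0],[0,5,-37,0,0,0,0],[0,0,-37,0,0,0,0],[0,0,-37,0,0,0,0],[0,0,-37,0,0,0,0]]' >/dev/null
python3 -m crank '[[0,0,-37,0,0,0,0],[0,0,-37,0,0,0,0],[0,0,-37,0,0,0,0],[0,0,-37,0,0,0,0],[0,0,-29,0,0,0,0]]'
python3 -m crank '[[0,0,0,0,0,0,0],[0,0,0,0,0,0,0],[0,0,0,0,0,0,0]]'
python3 wr.py t1
python3 -m crank '[[0,-25,0,0,0,0,0],[0,-10,0,0,0,0,0],[0,0,0,0,0,0,0],[0,0,0,0,0,0,0],[0,0,0,0,0,0,0]]'
python3 wr.py t2
python3 dish.py t1 t2
```

```text
[[0.47822341 0.27200187 0.05      ]]
clock: 24.25
eef_pos: [0.439, -0.2653, 0.1873]
eef_rot: [-0.001, 0.005, 1.0, -0.0]
wrist_force: [1.3, 0.1, -0.4]
grip_width: 0.0852
clock: 24.5
eef_pos: [0.4392, -0.2624, 0.1874]
eef_rot: [-0.001, 0.005, 1.0, 0.0]
wrist_force: [-0.5, 0.6, -0.1]
grip_width: 0.0854
[[-1.000e+00  8.200e-03 -1.500e-03  4.394e-01]
 [ 8.200e-03  1.000e+00  2.000e-04 -2.620e-01]
 [ 1.500e-03  1.000e-04 -1.000e+00  1.876e-01]
 [ 0.000e+00  0.000e+00  0.000e+00  1.000e+00]]
clock: 24.97
eef_pos: [0.4743, -0.2624, 0.1881]
eef_rot: [-0.001, 0.004, 1.0, -0.0]
wrist_force: [0.1, 0.2, -0.4]
grip_width: 0.0852
[[-1.000e+00  7.900e-03 -8.000e-04  4.742e-01]
 [ 7.900e-03  1.000e+00 -8.000e-04 -2.626e-01]
 [ 7.000e-04 -8.000e-04 -1.000e+00  1.883e-01]
 [ 0.000e+00  0.000e+00  0.000e+00  1.000e+00]]
t1 px [317.1 218. ] [41. 44.] xy [ 0.4534 -0.2647] r 0.0167 res 0.0007
t2 px [316.9 173.5] [42.6 44.2] xy [ 0.455  -0.2648] r 0.016 res 0.0004
3d [ 0.4575 -0.2649  0.0045] miss 0.0
```

```bash
python3 -m crank '[[0,10,-2.5,25,0,0,0],[0,9,0,25,0,0,0],[0,0,0,25,0,0,0],[0,0,0,20,0,0,0],[0,0,0,12,0,0,0]]'
python3 -m crank '[[0,0,0,5,0,0,0],[0,0,0,0,0,0,0],[0,0,0,0,0,0,0],[255,0,0,0,0,0,0],[255,0,0,0,0,0,0]]'
python3 -m crank '[[255,0,0,0,0,0,0],[255,0,0,0,0,0,0],[255,0,0,0,0,0,0],[255,0,0,0,0,0,0],[255,0,0,0,0,0,0]]'
python3 -m crank '[[255,0,0,0,0,0,0],[255,0,0,0,0,0,0]]'
```

```text
clock: 25.43
eef_pos: [0.4541, -0.2651, 0.0795]
eef_rot: [-0.001, 0.005, 1.0, 0.0]
wrist_force: [-0.1, 0.2, 0.1]
grip_width: 0.0853
clock: 25.85
eef_pos: [0.4564, -0.266, 0.0774]
eef_rot: [0.001, 0.004, 1.0, -0.001]
wrist_force: [-0.3, 0.6, -0.0]
grip_width: 0.0639
clock: 26.27
eef_pos: [0.4561, -0.2658, 0.077]
eef_rot: [0.0, 0.004, 1.0, -0.001]
wrist_force: [-1.7, 1.0, 6.0]
grip_width: 0.0348
clock: 26.43
eef_pos: [0.4561, -0.2659, 0.0771]
eef_rot: [0.0, 0.004, 1.0, -0.001]
wrist_force: [-0.4, 0.3, 5.9]
grip_width: 0.0348
```

Small dish gripped (34.8 mm). Lift and carry to the stand.

```bash
python3 -m crank '[[255,0,0,-5,0,0,0],[255,0,0,-20,0,0,0],[255,0,0,-30,0,0,0],[255,0,0,-30,0,0,0],[255,0,0,-25,0,0,0]]'
python3 -m crank '[[255,-4,15,0,0,0,0],[255,-5,28,0,0,0,0],[255,-5,35,0,0,0,0],[255,-5,35,0,0,0,0],[255,0,35,0,0,0,0]]'
python3 -m crank '[[255,0,35,0,0,0,0],[255,0,35,0,0,0,0],[255,0,35,0,0,0,0],[255,0,35,0,0,0,0],[255,0,35,0,0,0,0]]'
python3 -m crank '[[255,0,35,0,0,0,0],[255,0,35,0,0,0,0],[255,0,35,0,0,0,0],[255,0,35,0,0,0,0],[255,0,34,0,0,0,0]]'
python3 -m crank '[[255,0,20,0,0,0,0],[255,0,10,0,0,0,0],[255,0,0,0,0,0,0],[255,0,0,0,0,0,0],[255,0,0,0,0,0,0]]'
python3 wr.py g3; python3 held.py g3 .061
```

```text
clock: 26.85
eef_pos: [0.4559, -0.2656, 0.1886]
eef_rot: [0.0, 0.004, 1.0, -0.001]
wrist_force: [1.2, -0.3, -0.9]
grip_width: 0.0344
clock: 27.27
eef_pos: [0.4767, -0.1166, 0.1867]
eef_rot: [0.001, 0.005, 1.0, -0.001]
wrist_force: [0.9, -0.5, -0.8]
grip_width: 0.0349
clock: 27.68
eef_pos: [0.4773, 0.0589, 0.1865]
eef_rot: [0.0, 0.004, 1.0, -0.0]
wrist_force: [1.2, -1.1, 0.4]
grip_width: 0.0343
clock: 28.1
eef_pos: [0.4788, 0.2331, 0.1863]
eef_rot: [0.0, 0.004, 1.0, -0.0]
wrist_force: [1.0, 0.2, -0.3]
grip_width: 0.0348
clock: 28.52
eef_pos: [0.4793, 0.26, 0.1858]
eef_rot: [-0.0, 0.005, 1.0, -0.001]
wrist_force: [-0.1, -0.6, -0.1]
grip_width: 0.0346
[[-9.999e-01  1.000e-02 -2.000e-04  4.794e-01]
 [ 1.000e-02  9.999e-01 -1.500e-03  2.598e-01]
 [ 2.000e-04 -1.500e-03 -1.000e+00  1.859e-01]
 [ 0.000e+00  0.000e+00  0.000e+00  1.000e+00]]
px [329.9 234.6] xy [0.4611 0.2625] r 0.0293 minus TCP [-0.0182  0.0025]
```

View pics/g3.png

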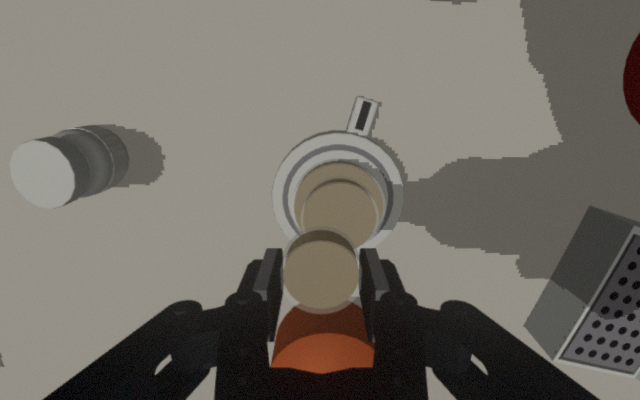

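g3 shows the small dish held level at (321,270), and the tower behind it at (340,205). I shift 12 mm in y, then lower.

```bash
python3 -c "
from h import *
z=np.load('g3.npz');print(plane([[320.8,270.5]],manip.calibration('wrist'),z['E'],.186-.061))"
python3 -m crank '[[255,0,8,0,0,0,0],[255,0,4,10,0,0,0],[255,0,0,20,0,0,0],[255,0,0,15,0,0,0],[255,0,0,6,0,0,0]]'
python3 -m crank '[[255,0,0,3,0,0,0],[255,0,0,1,0,0,0],[255,0,0,0,0,0,0],[255,0,0,0,0,0,0],[255,0,0,0,0,0,0]]'
```

```text
[[0.47537871 0.26041695 0.125     ]]
clock: 28.98
eef_pos: [0.4786, 0.2726, 0.1323]
eef_rot: [-0.001, 0.004, 1.0, -0.001]
wrist_force: [-0.4, -0.7, -0.5]
grip_width: 0.0345
clock: 29.4
eef_pos: [0.4799, 0.2734, 0.1315]
eef_rot: [0.001, 0.004, 1.0, -0.0]
wrist_force: [0.1, -0.6, -0.3]
grip_width: 0.0351
```

```bash
python3 -m crank '[[255,-1,-2,1,0,0,0],[255,0,0,1,0,0,0],[255,0,0,0,0,0,0],[255,0,0,0,0,0,0],[255,0,0,0,0,0,0]]'
python3 -m crank '[[255,0,0,1,0,0,0],[255,0,0,0,0,0,0],[255,0,0,0,0,0,0]]'
python3 -m crank '[[255,0,0,1,0,0,0],[255,0,0,0,0,0,0],[255,0,0,0,0,0,0]]'
```

```text
clock: 29.82
eef_pos: [0.4805, 0.2711, 0.1288]
eef_rot: [0.0, 0.004, 1.0, -0.001]
wrist_force: [0.6, -0.5, 0.2]
grip_width: 0.0348
clock: 30.07
eef_pos: [0.4805, 0.2711, 0.1277]
eef_rot: [-0.0, 0.004, 1.0, -0.001]
wrist_force: [1.1, -0.1, -0.2]
grip_width: 0.0349
clock: 30.32
eef_pos: [0.4806, 0.2712, 0.1271]
eef_rot: [0.0, 0.004, 1.0, -0.0]
wrist_force: [-1.4, -0.5, 3.8]
grip_width: 0.0345
```

Contact at 3.8 N, at the expected height. Release, rise, check.

```bash
python3 -m crank '[[165,0,0,0,0,0,0],[120,0,0,0,0,0,0],[0,0,0,0,0,0,0],[0,0,0,0,0,0,0],[0,0,0,0,0,0,0]]'
python3 -m crank '[[0,0,0,0,0,0,0],[0,0,0,-10,0,0,0],[0,0,0,-25,0,0,0],[0,0,0,-25,0,0,0],[0,0,0,-10,0,0,0]]'
python3 -m crank '[[0,0,0,0,0,0,0],[0,0,0,0,0,0,0],[0,0,0,0,0,0,0]]'
python3 wr.py a3
python3 - <<'E'
from h import *
im,c,E=grab("side")
b=cv2.resize(im[120:210,240:360],(800,600),interpolation=cv2.INTER_CUBIC)[...,::-1]
a=cv2.imread("pics/a3.png")[80:280,200:440]
a=cv2.resize(a,(400,333));cv2.imwrite("pics/a3b.png",np.hstack([a,cv2.resize(b,(400,333))]))
E
```

```text
clock: 30.73
eef_pos: [0.4805, 0.2711, 0.1266]
eef_rot: [-0.0, 0.004, 1.0, -0.001]
wrist_force: [-0.2, 0.1, -0.7]
grip_width: 0.0794
clock: 31.15
eef_pos: [0.4814, 0.2717, 0.2004]
eef_rot: [0.002, 0.004, 1.0, 0.0]
wrist_force: [1.1, 0.8, 0.0]
grip_width: 0.0854
clock: 31.4
eef_pos: [0.48, 0.271, 0.1958]
eef_rot: [-0.001, 0.004, 1.0, -0.001]
wrist_force: [-0.8, 0.5, -0.3]
grip_width: 0.0854
[[-1.      0.0087 -0.0016  0.48  ]
 [ 0.0087  1.     -0.002   0.2709]
 [ 0.0016 -0.002  -1.      0.1956]
 [ 0.      0.      0.      1.    ]]
```

View pics/a3b.png

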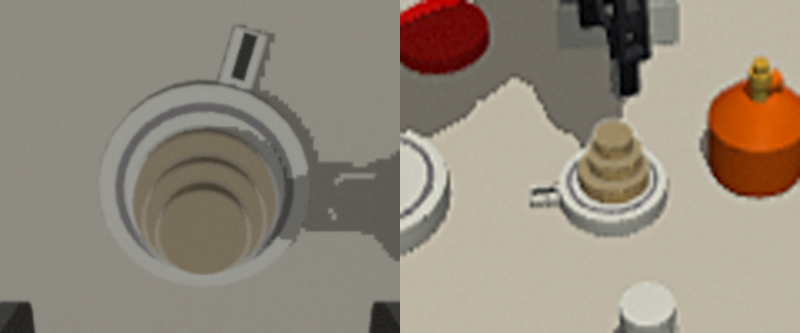

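a3b shows the three dishes concentric, small top at crop (203,229), full pixel (322,217). The side view shows an even tower. Now the weight.

```bash
python3 -c "
from h import *
z=np.load('a3.npz');print(plane([[321.8,217.4]],manip.calibration('wrist'),z['E'],.066))"
python3 -m crank '[[0,0,-25,0,0,0,0],[0,-10,-36,0,0,0,0],[0,-15,-36,0,0,0,0],[0,-15,-36,0,0,0,0],[0,-15,-36,0,0,0,0]]' >/dev/null
python3 -m crank '[[0,-15,-36,0,0,0,0],[0,-15,-36,0,0,0,0],[0,-15,-36,0,0,0,0],[0,-15,-36,0,0,0,0],[0,-15,-36,0,0,0,0]]'
python3 -m crank '[[0,0,-7,5,0,0,0],[0,0,0,5,0,0,0],[0,0,0,0,0,0,0],[0,0,0,0,0,0,0],[0,0,0,0,0,0,0]]'
python3 wr.py w1
python3 -m crank '[[0,-20,0,0,0,0,0],[0,-20,0,0,0,0,0],[0,0,0,0,0,0,0],[0,0,0,0,0,0,0],[0,0,0,0,0,0,0]]'
python3 wr.py w2
python3 - <<'E'
import cv2,numpy as np
a=cv2.imread("pics/w1.png")[120:340,220:420];b=cv2.imread("pics/w2.png")[100:320,220:420]
cv2.imwrite("pics/w12.png",cv2.resize(np.hstack([a,b]),None,fx=2,fy=2,interpolation=cv2.INTER_CUBIC))
E
```

```text
[[0.47801659 0.27187357 0.066     ]]
clock: 32.33
eef_pos: [0.6075, -0.0808, 0.196]
eef_rot: [-0.001, 0.004, 1.0, -0.0]
wrist_force: [0.6, -0.1, 1.2]
grip_width: 0.0855
clock: 32.75
eef_pos: [0.6069, -0.0844, 0.187]
eef_rot: [-0.0, 0.003, 1.0, -0.0]
wrist_force: [0.4, 0.2, 0.5]
grip_width: 0.0858
[[-1.000e+00  6.800e-03 -1.000e-04  6.072e-01]
 [ 6.800e-03  1.000e+00 -8.000e-04 -8.440e-02]
 [ 1.000e-04 -8.000e-04 -1.000e+00  1.873e-01]
 [ 0.000e+00  0.000e+00  0.000e+00  1.000e+00]]
clock: 33.22
eef_pos: [0.6469, -0.0854, 0.1872]
eef_rot: [-0.0, 0.004, 1.0, -0.0]
wrist_force: [-0.4, -0.5, 0.1]
grip_width: 0.0854
[[-1.000e+00  7.800e-03 -5.000e-04  6.467e-01]
 [ 7.800e-03  1.000e+00 -1.000e-03 -8.560e-02]
 [ 5.000e-04 -1.000e-03 -1.000e+00  1.873e-01]
 [ 0.000e+00  0.000e+00  0.000e+00  1.000e+00]]
```

View pics/w12.png

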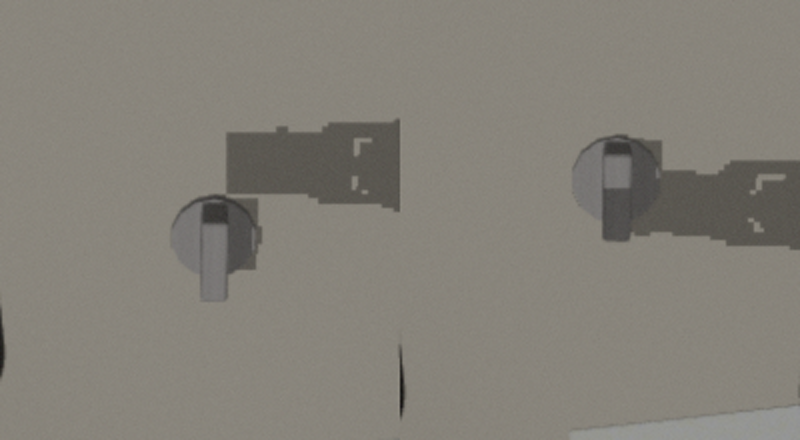

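w12 shows the weight. The bar's top face is centred at full pixel (327,250) in w1 and (329,198) in w2, running straight up and down, with the foot disc behind. I compute its ends on z=28 mm and triangulate.

```bash
python3 - <<'E'
from h import *
c=manip.calibration("wrist");G=[]
for n,e in(("w1",[(327.75,231),(327,270)]),("w2",[(329,177),(328.2,220.5)])):
    E=np.load(n+".npz")["E"];P=plane(e,c,E,.028);d=P[1]-P[0]
    print(n,P.round(4),"mid",P.mean(0).round(4),"len",np.linalg.norm(d).round(4),"ang",np.arctan2(d[1],d[0]).round(3));G.append((E,np.mean(e,0)))
o1,d1=rays([G[0][1]],c,G[0][0]);o2,d2=rays([G[1][1]],c,G[1][0]);print(meet(o1,d1[0],o2,d2[0]))
E
```

```text
w1 [[ 0.6263 -0.0792  0.028 ]
 [ 0.6576 -0.0798  0.028 ]] mid [ 0.6419 -0.0795  0.028 ] len 0.0313 ang -0.018
w2 [[ 0.6267 -0.0793  0.028 ]
 [ 0.6583 -0.0799  0.028 ]] mid [ 0.6425 -0.0796  0.028 ] len 0.0316 ang -0.018
(array([ 0.64329999, -0.0794676 ,  0.02455383]), np.float64(0.00011368286349835448))
```

Bar centre is (0.6422, −0.0796), length 31.5 mm (32), angle −0.018 rad, triangulated z 25 mm (28). Grasp it.

```bash
python3 -m crank '[[0,4,6,20,0,0,0],[0,0,0,25,0,0,0],[0,0,0,25,0,0,0],[0,0,0,20,0,0,0],[0,0,0,8,0,0,0]]'
python3 -m crank '[[0,0,0,6,0,0,0],[0,0,0,0,0,0,0],[0,0,0,0,0,0,0],[255,0,0,0,0,0,0],[255,0,0,0,0,0,0]]' 30
python3 -m crank '[[255,0,0,0,0,0,0],[255,0,0,0,0,0,0],[255,0,0,0,0,0,0],[255,0,0,0,0,0,0],[255,0,0,0,0,0,0]]'
python3 -m crank '[[255,0,0,0,0,0,0],[255,0,0,0,0,0,0],[255,0,0,0,0,0,0]]'
```

```text
clock: 33.68
eef_pos: [0.6413, -0.0799, 0.0866]
eef_rot: [-0.002, 0.004, 1.0, -0.0]
wrist_force: [-0.2, -0.2, -0.2]
grip_width: 0.0853
clock: 34.1
eef_pos: [0.6441, -0.0804, 0.0845]
eef_rot: [0.001, 0.004, 1.0, -0.001]
wrist_force: [-0.1, 0.1, -0.3]
grip_width: 0.0639
clock: 34.52
eef_pos: [0.6436, -0.0803, 0.0834]
eef_rot: [0.0, 0.004, 1.0, -0.001]
wrist_force: [0.1, -0.2, 3.2]
grip_width: 0.0093
clock: 34.77
eef_pos: [0.6436, -0.0803, 0.0834]
eef_rot: [0.0, 0.004, 1.0, -0.001]
wrist_force: [-0.9, 0.7, 3.4]
grip_width: 0.0092
```

```bash
python3 -m crank '[[255,0,0,-5,0,0,0],[255,0,0,-20,0,0,0],[255,0,0,-30,0,0,0],[255,0,0,-30,0,0,0],[255,0,0,-25,0,0,0]]'
python3 -m crank '[[255,8,15,0,0,0,0],[255,15,30,0,0,0,0],[255,16,34,0,0,0,0],[255,16,34,0,0,0,0],[255,16,34,0,0,0,0]]'
python3 -m crank '[[255,16,34,0,0,0,0],[255,16,34,0,0,0,0],[255,16,34,0,0,0,0],[255,16,34,0,0,0,0],[255,16,30,0,0,0,0]]'
python3 -m crank '[[255,10,20,0,0,0,0],[255,6,17,0,0,0,0],[255,0,0,0,0,0,0.07],[255,0,0,0,0,0,0.1],[255,0,0,0,0,0,0.08]]'
python3 -m crank '[[255,0,0,0,0,0,0.03],[255,0,0,0,0,0,0],[255,0,0,0,0,0,0],[255,0,0,0,0,0,0]]'
python3 wr.py g4
```

```text
clock: 35.18
eef_pos: [0.6434, -0.0802, 0.195]
eef_rot: [0.0, 0.004, 1.0, -0.001]
wrist_force: [1.4, -0.0, -1.3]
grip_width: 0.0088
clock: 35.6
eef_pos: [0.5726, 0.0684, 0.193]
eef_rot: [-0.0, 0.005, 1.0, -0.001]
wrist_force: [-0.1, 0.2, -1.4]
grip_width: 0.0093
clock: 36.02
eef_pos: [0.494, 0.2359, 0.193]
eef_rot: [-0.0, 0.004, 1.0, -0.0]
wrist_force: [0.8, 0.1, -0.6]
grip_width: 0.0089
clock: 36.43
eef_pos: [0.479, 0.2717, 0.1927]
eef_rot: [-0.0, 0.131, 0.991, -0.001]
wrist_force: [0.2, 0.6, -1.5]
grip_width: 0.0091
clock: 36.77
eef_pos: [0.4794, 0.2711, 0.1928]
eef_rot: [-0.0, 0.143, 0.99, -0.001]
wrist_force: [-0.1, -0.1, -1.2]
grip_width: 0.0092
[[-9.589e-01  2.837e-01 -0.000e+00  4.795e-01]
 [ 2.837e-01  9.589e-01 -1.100e-03  2.711e-01]
 [-3.000e-04 -1.100e-03 -1.000e+00  1.928e-01]
 [ 0.000e+00  0.000e+00  0.000e+00  1.000e+00]]
```

View pics/g4.png

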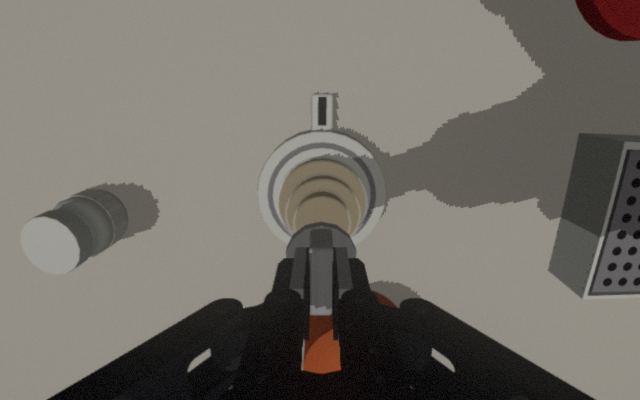

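g4 shows the bar vertical at column 321, the nose vertical at column 322, and the small dish at column 321, all in line. I lower, with contact expected at TCP z≈0.149.

```bash
python3 -m crank '[[255,0,0,8,0,0,0],[255,0,0,14,0,0,0],[255,0,0,10,0,0,0],[255,0,0,5,0,0,0],[255,0,0,0,0,0,0]]'
python3 -m crank '[[255,0,0,2,0,0,0],[255,0,0,0,0,0,0],[255,0,0,0,0,0,0],[255,0,0,0,0,0,0]]'
python3 -m crank '[[255,0,0,1,0,0,0],[255,0,0,1,0,0,0],[255,0,0,0,0,0,0],[255,0,0,0,0,0,0]]'
```

```text
clock: 37.23
eef_pos: [0.4788, 0.2707, 0.1542]
eef_rot: [-0.001, 0.144, 0.99, -0.001]
wrist_force: [0.5, 0.5, -1.1]
grip_width: 0.0096
clock: 37.57
eef_pos: [0.4797, 0.2713, 0.1542]
eef_rot: [0.0, 0.144, 0.99, -0.0]
wrist_force: [-0.7, 0.1, -0.8]
grip_width: 0.0092
clock: 37.9
eef_pos: [0.4795, 0.2712, 0.1518]
eef_rot: [0.0, 0.144, 0.99, -0.001]
wrist_force: [-0.6, 0.6, -1.5]
grip_width: 0.0092
```

```bash
python3 -m crank '[[255,0,0,1,0,0,0],[255,0,0,0.5,0,0,0],[255,0,0,0,0,0,0],[255,0,0,0,0,0,0]]'
python3 -m crank '[[255,0,0,0.5,0,0,0],[255,0,0,0,0,0,0],[255,0,0,0,0,0,0]]'
python3 -m crank '[[255,0,0,0.5,0,0,0],[255,0,0,0,0,0,0],[255,0,0,0,0,0,0]]'
```

```text
clock: 38.23
eef_pos: [0.4795, 0.2712, 0.1502]
eef_rot: [0.0, 0.144, 0.99, -0.001]
wrist_force: [0.9, 0.5, -0.6]
grip_width: 0.0095
clock: 38.48
eef_pos: [0.4795, 0.2712, 0.1498]
eef_rot: [0.0, 0.144, 0.99, -0.001]
wrist_force: [0.4, 0.2, -1.7]
grip_width: 0.0097
clock: 38.73
eef_pos: [0.4796, 0.2712, 0.1493]
eef_rot: [0.0, 0.144, 0.99, -0.0]
wrist_force: [-0.1, -0.0, -1.1]
grip_width: 0.0092
```

```bash
python3 -m crank '[[255,0,0,0.5,0,0,0],[255,0,0,0,0,0,0],[255,0,0,0,0,0,0]]'
python3 -m crank '[[255,0,0,0.5,0,0,0],[255,0,0,0,0,0,0],[255,0,0,0,0,0,0]]'
```

```text
clock: 38.98
eef_pos: [0.4796, 0.2712, 0.1494]
eef_rot: [0.0, 0.144, 0.99, -0.0]
wrist_force: [-1.2, -0.7, 5.7]
grip_width: 0.0092
clock: 39.23
eef_pos: [0.4796, 0.2712, 0.1493]
eef_rot: [0.001, 0.144, 0.99, -0.0]
wrist_force: [-2.7, -1.2, 10.4]
grip_width: 0.0089
```

Solid contact at 0.149. I ease back 0.5 mm, open, rise and check.

```bash
python3 -m crank '[[255,0,0,-0.5,0,0,0],[255,0,0,0,0,0,0],[215,0,0,0,0,0,0],[200,0,0,0,0,0,0],[150,0,0,0,0,0,0]]'
python3 -m crank '[[60,0,0,0,0,0,0],[0,0,0,0,0,0,0],[0,0,0,0,0,0,0],[0,0,0,0,0,0,0],[0,0,0,0,0,0,0]]'
python3 -m crank '[[0,0,0,-10,0,0,0],[0,0,0,-20,0,0,0],[0,0,0,-25,0,0,0],[0,0,0,-15,0,0,0],[0,0,0,0,0,0,0]]'
python3 -m crank '[[0,0,0,0,0,0,0],[0,0,0,0,0,0,0],[0,0,0,0,0,0,0]]'
python3 wr.py a4
python3 - <<'E'
from h import *
im,c,E=grab("side")
b=cv2.resize(im[110:230,230:390],(400,300),interpolation=cv2.INTER_CUBIC)[...,::-1]
a=cv2.resize(cv2.imread("pics/a4.png")[80:260,200:440],(400,300),interpolation=cv2.INTER_CUBIC)
cv2.imwrite("pics/a4b.png",np.hstack([a,b]))
E
```

```text
clock: 39.65
eef_pos: [0.4795, 0.2712, 0.1486]
eef_rot: [0.0, 0.144, 0.99, -0.001]
wrist_force: [0.2, -0.1, -0.8]
grip_width: 0.0292
clock: 40.07
eef_pos: [0.4795, 0.2712, 0.1487]
eef_rot: [0.0, 0.144, 0.99, -0.001]
wrist_force: [0.4, -0.8, 0.7]
grip_width: 0.0855
clock: 40.48
eef_pos: [0.4808, 0.272, 0.2229]
eef_rot: [0.002, 0.144, 0.99, 0.001]
wrist_force: [1.1, -0.7, 1.2]
grip_width: 0.0856
clock: 40.73
eef_pos: [0.479, 0.271, 0.2179]
eef_rot: [-0.001, 0.144, 0.99, -0.001]
wrist_force: [-0.8, -0.3, -0.1]
grip_width: 0.0855
[[-9.586e-01  2.847e-01 -1.500e-03  4.791e-01]
 [ 2.847e-01  9.586e-01 -1.900e-03  2.710e-01]
 [ 9.000e-04 -2.300e-03 -1.000e+00  2.179e-01]
 [ 0.000e+00  0.000e+00  0.000e+00  1.000e+00]]
```

View pics/a4b.png

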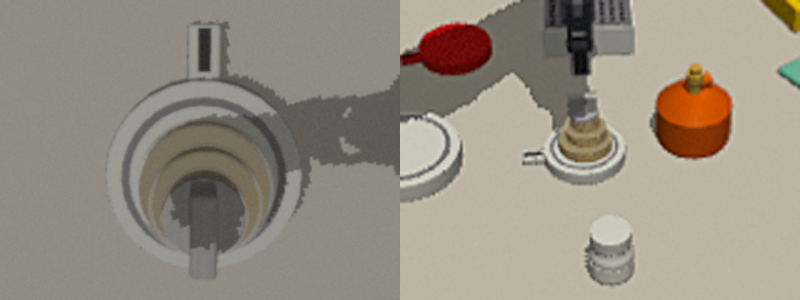

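a4b shows the tower upright with the weight on the small dish and the bar in line with the nose line (both at crop column 203). The gripper is clear. I compare the bystanders with the first pictures, then hand in.

```bash
python3 - <<'E'
from h import *
a=cv2.imread("pics/side0.png")[...,::-1];b=manip.get_image("side")
def org(i):
    H=hsv(i);m=(H[...,0]<13)&(H[...,1]>180)&(H[...,2]>80);m[:, :325]=0;m[:,:][:130]=0
    return ctr(max(blobs(m[:190,:370],50),key=cv2.contourArea)).round(1)
print(org(a),org(b))
d=np.abs(a[190:225,300:330].astype(int)-b[190:225,300:330]).mean();print("jar diff",d)
c=manip.calibration("wrist");E=np.load("a4.npz")["E"]
print("bar mid",plane([[200+203*.6,80+231*.6]],c,E,.094).round(4))
manip.job_done()
E
```

```text
[347.  157.6] [347.  157.7]
jar diff 5.666031746031746
bar mid [[0.4759 0.2728 0.094 ]]
the job is handed in; nothing more can be done
```

The tower is built and handed in at about 41 s of the 128 s allowed; no verdict came back. From the bottom it is stand, large dish, medium dish, small dish, then the steel weight with its bar along the nose.

| Check | Result |
|---|---|
| Dish centres, wrist camera | large (0.4779, 0.2720), medium (0.4782, 0.2720), small (0.4780, 0.2719); stand (0.4775, 0.2720) |
| Weight, bar-top centre | (0.4759, 0.2728), about 2 mm off the small dish; limit 10 mm |
| Bar angle | set to the nose direction (about 2.85 rad), in line with it in the last picture |
| Set-down | 4–10 N felt at the expected height each time; the weight's 10 N was the highest |
| Burner | moved no more than 0.1 pixel in the side view |
| Jar | looks unmoved by eye; mean difference about 6 grey levels from the first picture |

**What went wrong or disagreed:**
- **First turn:** it ran the last joint into its range limit, so the arm drifted and tilted near the burner. I felt no contact force and corrected it before the first grasp.
- **Camera heights:** two-view triangulation read 3 to 14 mm low, worst on the stand because those views were close together. I used the fitted radii and the contact forces to check heights instead.
- **Medium dish:** I opened and gripped it again 5 mm lower because the first hold was too shallow.

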